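Start the dinner timers in order

TASK

Start the three dinner timers with a light fingertip press on each coloured key, pressing it fully down so that it stays down: first the yellow timer for the roast, then the blue one for the rice, then the green one for the peas. Leave the red timer off, and leave all the timers and everything else standing in their places; nothing is to be picked up.

Things in the scene. Friction and masses are not known exactly. Their poses are not given: they have to be found in the camera images.
- yellow_timer: loose round kitchen timer, white case 66 mm across and 30 mm high with a yellow band, about 0.25 kg, standing on the worktop; origin at the centre of its underside, z up. Its only key is in the middle of the top; the small flat display is on the top at its own -x side
- yellow_key_top (a point): centre of the flat top of the yellow key, a round yellow push key 31 mm across that stands 15 mm proud of the case (case 30 mm, so 45 mm above the worktop) when up; the point moves down with the key, to 38 mm when the key is down and let go
- yellow_key (a joint): how far the yellow key is pressed, m: 0 = up as at the start, 0.007 = fully down. It needs about 2.5 N all the way. Once it is down the sprung cap under the finger yields: it starts to at 4.5 N, gives 1 mm for each further 1 N, at most 6 mm, and springs back up when let go. The key itself has no return spring and stays where it is left
- blue_timer: loose round kitchen timer, white case 66 mm across and 30 mm high with a blue band, about 0.25 kg, standing on the worktop; origin at the centre of its underside, z up. Its only key is in the middle of the top; the small flat display is on the top at its own -x side
- blue_key_top (a point): centre of the flat top of the blue key, a round blue push key 31 mm across that stands 15 mm proud of the case (case 30 mm, so 45 mm above the worktop) when up; the point moves down with the key, to 38 mm when the key is down and let go
- blue_key (a joint): how far the blue key is pressed, m: 0 = up as at the start, 0.007 = fully down. It needs about 2.5 N all the way. Once it is down the sprung cap under the finger yields: it starts to at 4.5 N, gives 1 mm for each further 1 N, at most 6 mm, and springs back up when let go. The key itself has no return spring and stays where it is left
- green_timer: loose round kitchen timer, white case 66 mm across and 30 mm high with a green band, about 0.25 kg, standing on the worktop; origin at the centre of its underside, z up. Its only key is in the middle of the top; the small flat display is on the top at its own -x side
- green_key_top (a point): centre of the flat top of the green key, a round green push key 31 mm across that stands 15 mm proud of the case (case 30 mm, so 45 mm above the worktop) when up; the point moves down with the key, to 38 mm when the key is down and let go
- green_key (a joint): how far the green key is pressed, m: 0 = up as at the start, 0.007 = fully down. It needs about 2.5 N all the way. Once it is down the sprung cap under the finger yields: it starts to at 4.5 N, gives 1 mm for each further 1 N, at most 6 mm, and springs back up when let go. The key itself has no return spring and stays where it is left
- red_timer: loose round kitchen timer, white case 66 mm across and 30 mm high with a red band, about 0.25 kg, standing on the worktop; origin at the centre of its underside, z up. Its only key is in the middle of the top; the small flat display is on the top at its own -x side
- red_key_top (a point): centre of the flat top of the red key, a round red push key 31 mm across that stands 15 mm proud of the case (case 30 mm, so 45 mm above the worktop) when up; the point moves down with the key, to 38 mm when the key is down and let go
- red_key (a joint): how far the red key is pressed, m: 0 = up as at the start, 0.007 = fully down. It needs about 2.5 N all the way. Once it is down the sprung cap under the finger yields: it starts to at 4.5 N, gives 1 mm for each further 1 N, at most 6 mm, and springs back up when let go. The key itself has no return spring and stays where it is left; this one is not to be started
- salt_shaker: loose glass salt shaker with grey cap, 44 mm across, 90 mm high; a bystander; origin at the centre of its underside
- garlic: loose garlic bulb, 60 mm across, 59 mm high; a bystander; origin at the centre of its underside
- spice_jar: loose spice jar with dark cap, 41 mm across, 105 mm high; a bystander; origin at the centre of its underside
- pepper_mill: loose dark wooden pepper mill, 58 mm across, 150 mm high; a bystander; origin at the centre of its underside
- teaspoon: loose steel teaspoon lying flat, 130 mm long (its x axis), 26 mm wide, 11 mm high; a bystander; origin at the centre of its underside
- kettle_base: black round power base 159 mm across, carrying the white electric kettle, 237 mm high together, its loop handle reaching about 130 mm from the axis of the base towards the base's own +x, fixed, at the back left; origin at the centre of its underside. Also fixed and not listed: two upright cookbooks (up to 288 mm high) at the back, two white canisters (87 mm across, 110 mm high) at the back right
Things that resemble listed ones, but are neither listed nor needed, are in the scene too. What is shaped like the yellow_timer but turquoise is not meant.

How it is judged:
By the outcome, as a careful person would: the job done as asked, in the order asked, and still so for the second after the job is handed in, with the robot touching nothing.
It also fails if it takes over 45 s, if anything falls off the work surface, if the arm or the gripper's body presses on something with over 40 N, if the wrist force passes 120 N, or if a joint passes its speed limit or range.

ROBOT

A 6-joint arm with a two-finger parallel gripper is mounted at the origin on a cart in front of the work surface, level with it; the furniture and walls round the work are solid. World frame = base frame: x ahead of the robot, y to its left, z up, the work surface at z = 0. Lengths are in m, angles in degrees, forces in N, time in s.
With the tool pointing down it reaches from about 0.375 to 0.9 m from the base axis. Payload 3.1 kg.
Tool frame: the origin (TCP) lies at the very end of the fingers, on their centre line; the grasp point (between the pads) lies 19 mm behind it; z points along the fingers, y is the line along which they close (so a half turn about z gives the same grasp; the last joint's range is limited). The gripper opens to 87 mm and grips with 3 to 60 N. Pads are 19 mm wide; open, the fingers measure 117 mm over their backs; the gripper's body (75 mm by 190 mm) begins 51 mm behind the grasp point.
Start: joints at [57.611, 30.224, 82.088, -0, 67.689, -10.227], TCP at [0.236, 0.579, 0.223] pointing down, gripper open.
Joint ranges: [-176.69, 176.69], [-43.24, 126.21], [12.49, 139.97], [-82, 262], [0, 151.66], [-163.58, 163.58]. Speed limits (degrees/s): [159.86, 159.86, 180, 180, 180, 180].

INTERFACE

Orientations are given as a 3x3 rotation matrix whose columns are the frame's x, y, z axes.
In Python, from rig import bot gives the robot as it stands.
- The arm moves only by the tool move_arm, never from a script. Its argument "increments" is a list of rows, each an object with "xyz": the shift along the tool's x, y, z in mm, a list of three; "roll": the turn about the tool's z in rad; "grip": the opening in per cent of the stroke, from 0 (shut) to 100 (fully open). A call has 1 to 5 rows; each row shifts and turns the commanded pose from where the row before left it, along the tool's axes as they then stand; what a row does not reach is not made up. A row lasts 1/12 s, in which the tool goes at most 41.7 mm and 7.16 degrees, less where a joint would pass 70% of its speed; a pose out of reach is approached as far as the arm can. A call is refused whole if a number of a shift passes 41.7 or a number of a turn 0.125, either way. A call with a gripper value outside its range is refused whole. The fingers move at their own pace and stop on an object; the grip force is fixed at half the most. Time passes only in rows, so rows that do not move let the fingers close. It gives the time, the measured TCP pose, the force, the opening and the grip force at its end, in the units of the state.
- bot.read_state(): the state, without advancing time (a new reading comes with each control period).
- bot.capture(name): name is "side" or "top" or "wrist"; returns (picture, depth): 400x640x3 uint8, red, green, blue; 400x640 float32, m along the optical axis (not along the pixel's ray), 0 where there is no reading.
- bot.camera_model(name): a dict with "intrinsics" (3x3 intrinsics, pixels), "D" ([k1, k2, p1, p2, k3] as OpenCV has them; the pictures are not rectified), "rvec" (rotation vector, rad) and "tvec" (3), from world to camera coordinates, as OpenCV has them; the wrist camera has in their place "tool_from_camera" (4x4, takes a point from camera to tool coordinates, whose origin is the TCP and whose axes are the flange's). Camera axes: x right, y down, z forward; pixel columns grow to the right and rows downward; lengths in m; the calibration is good to about 2 mm. A picture is of the moment at which its call begins: read the wrist's pose just before it. camera_model takes no time and is no camera call.
- bot.hand_in(): hands the job in; it is judged then, once.
Trained networks look in the newest picture that a camera, given by its name, has taken for a name from the list of things; names that differ only in an ending like _2 or _b are one class to them, and where a whole thing is asked for, a point or a joint stands for the part that bears it (a point fixed in the world has none). Each returns a list of dicts, best first, with "conf" (0 to 1); they miss things now and then, are a little off and sometimes report something else, mostly with a low value. They report only what shows in the picture. A call takes as long as a camera call. They do not tell look-alikes from the thing itself.
- bot.spot_in(label, camera): "at" ([x, y, z] in m, in the coordinates of the camera as it stood for that picture, good to about 4 mm: the middle of the surface that is visible of it).
- bot.trace(label, camera): "mask" (400x640 bool, what is visible of it).
The state is a dict: "time_s": time; "joint_positions": joint angles; "qvel": joint speeds; "tau": joint torques, N m; "position": TCP position; "tcp_rot": TCP orientation; "force": force on the tool from outside, world axes, zero at the start; "moment": the same for the moment, N m; "opening": opening from 0.0 (shut) to 1.0 (fully open); "grasp_force": force on a finger pad.
Only numpy, scipy, OpenCV 4.12 (cv2) and the standard library are available. Lean on these libraries where they do the work, as an engineer would, in place of code of your own. Each camera call takes 0.05 s, during which the arm holds its last target. There are 200 camera calls.

## Working session

There is one attempt and no reset: what is moved stays moved. The work goes in short steps, Python scripts to look and compute and a tool call to move; the robot and the scene stay as the last step left them, time stands still between calls to the robot, and variables do not carry over. Pictures are saved under pics/ and viewed, at most 10 in all, crops included, and the job is handed in when it is done.

Besides the shell and the picture viewer there is one more tool, called in YAML: its name, and indented under it one key for each argument. move_arm: Moves the arm, as the interface text tells. Its arguments: {"type":"object","properties":{"increments":{"type":"array"}},"required":["increments"]}

```bash
mkdir -p pics
cat > h.py <<'E'
from rig import bot
import numpy as np, cv2
def T(name, st=None):
    m=bot.camera_model(name); 
    if name=='wrist':
        W=np.eye(4); W[:3,:3]=np.array(st['tcp_rot']); W[:3,3]=st['position']
        return W@np.array(m['tool_from_camera'])
    W=np.eye(4); R=cv2.Rodrigues(np.array(m['rvec'],float))[0]; W[:3,:3]=R.T; W[:3,3]=-R.T@np.array(m['tvec'],float).ravel(); return W
def grab(name,fn=None):
    st=bot.read_state(); p,d=bot.capture(name)
    if fn: cv2.imwrite('pics/'+fn,p[:,:,::-1])
    return st,p,d
def spots(name,labels,st):
    W=T(name,st)
    m=bot.camera_model(name)
    for l in labels:
        for r in bot.spot_in(l,name)[:4]:
            a=np.array(r['at']); w=(W@np.r_[a,1])[:3]
            px=cv2.projectPoints(a.reshape(1,3),np.zeros(3),np.zeros(3),np.array(m['intrinsics'],float),np.array(m['D'],float))[0].ravel()
            print(name,l,round(r['conf'],2),w.round(3),px.round())
E
python3 - <<'E'
from h import *
st,p,d=grab('top','top.png')
print(st['tcp_rot'],st['time_s'])
spots('top',['yellow_timer','blue_timer','green_timer','red_timer','yellow_key_top','blue_key_top','green_key_top','salt_shaker','garlic','spice_jar','pepper_mill','teaspoon'],st)
st,p,d=grab('side','side.png')
E
```

```text
[[-9.26124790e-01  3.77215582e-01 -1.13035134e-03]
 [ 3.77217094e-01  9.26123125e-01 -1.79477508e-03]
 [ 3.69827387e-04 -2.08857355e-03 -9.99997751e-01]] 0.0
top yellow_timer 0.8 [ 0.525 -0.104  0.031] [342. 196.]
top yellow_timer 0.7 [ 0.413 -0.171  0.028] [371. 243.]
top yellow_timer 0.68 [0.469 0.067 0.044] [270. 219.]
top blue_timer 0.9 [0.466 0.209 0.026] [212. 221.]
top green_timer 0.72 [0.466 0.07  0.032] [270. 221.]
top red_timer 0.7 [ 0.464 -0.276  0.032] [415. 220.]
top yellow_key_top 0.66 [ 0.416 -0.17   0.044] [372. 241.]
top yellow_key_top 0.55 [ 0.46  -0.279  0.046] [417. 222.]
top yellow_key_top 0.5 [ 0.526 -0.101  0.046] [342. 194.]
top blue_key_top 0.7 [0.468 0.211 0.044] [210. 220.]
top blue_key_top 0.2 [0.702 0.066 0.11 ] [269. 115.]
top green_key_top 0.48 [0.468 0.066 0.046] [271. 219.]
top salt_shaker 0.77 [0.357 0.209 0.076] [205. 268.]
top garlic 0.84 [0.605 0.091 0.039] [262. 163.]
top spice_jar 0.84 [ 0.614 -0.27   0.102] [416. 152.]
top spice_jar 0.3 [ 0.463 -0.273  0.047] [415. 221.]
top pepper_mill 0.77 [0.703 0.066 0.106] [269. 115.]
top pepper_mill 0.57 [ 0.614 -0.274  0.104] [418. 152.]
top pepper_mill 0.52 [0.473 0.068 0.044] [270. 217.]
top teaspoon 0.7 [ 0.345 -0.088  0.005] [336. 272.]
```

View pics/top.png

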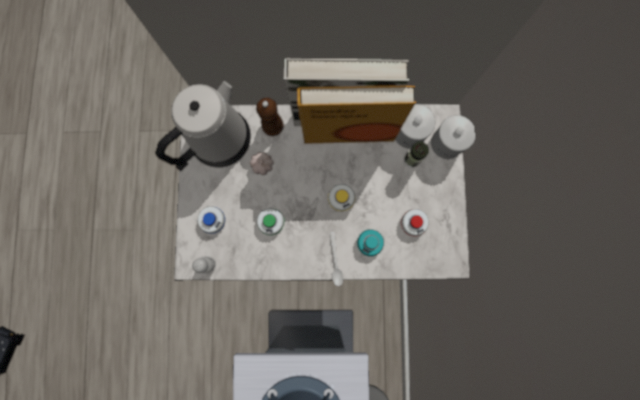

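View pics/side.png

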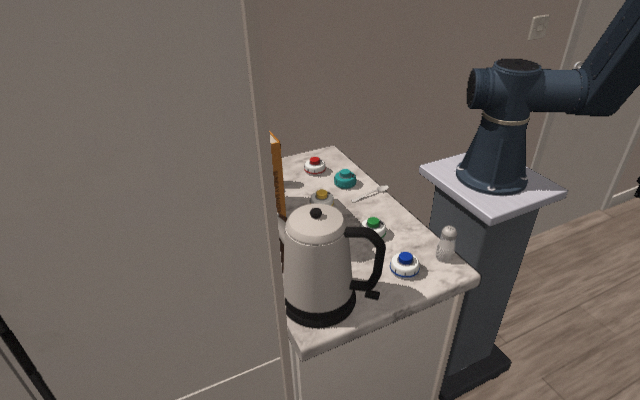

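Top picture: yellow timer at (342,196), blue (210,220), green (270,220), red (415,222); the turquoise look-alike is at (371,243). The networks agree. The kettle handle reaches towards (170,155) and the books stand behind yellow. First I align the tool to the world axes and shut the fingers.

move_arm:
  increments:
    - {"xyz": [0,0,0],"roll": -0.097,"grip": 0}
    - {"xyz": [0,0,0],"roll": -0.097,"grip": 0}
    - {"xyz": [0,0,0],"roll": -0.097,"grip": 0}
    - {"xyz": [0,0,0],"roll": -0.096,"grip": 0}

```text
time_s: 1.03
position: [0.2358, 0.5788, 0.2226]
tcp_rot: [[-1.0, -0.005, -0.0], [-0.005, 1.0, -0.0], [0.0, -0.0, -1.0]]
force: [0.0, 0.5, -0.6]
opening: 0.779
grasp_force: 0.0
```

move_arm:
  increments:
    - {"xyz": [-16,-38,0],"roll": 0,"grip": 0}
    - {"xyz": [-16,-38,0],"roll": 0,"grip": 0}
    - {"xyz": [-16,-38,0],"roll": 0,"grip": 0}
    - {"xyz": [-16,-38,0],"roll": 0,"grip": 0}
    - {"xyz": [-16,-38,0],"roll": 0,"grip": 0}

```text
time_s: 1.45
position: [0.3161, 0.3873, 0.2227]
tcp_rot: [[-1.0, -0.001, 0.001], [-0.001, 1.0, 0.0], [-0.001, 0.0, -1.0]]
force: [0.8, -0.7, 0.3]
opening: 0.401
grasp_force: 0.0
```

Run:
```python
from h import *
st=bot.read_state(); print(st['time_s'],st['position'],np.array(st['tcp_rot']).round(3),st['opening'],st['force'])
```

```text
1.45 [0.31606151 0.38729329 0.2227278 ] [[-1.    -0.001  0.001]
 [-0.001  1.     0.   ]
 [-0.001  0.    -1.   ]] 0.40082268030738766 [ 0.84526587 -0.65172269  0.28767746]
```

move_arm:
  increments:
    - {"xyz": [-16,-38,0],"roll": 0,"grip": 0}
    - {"xyz": [-16,-38,0],"roll": 0,"grip": 0}
    - {"xyz": [-16,-38,0],"roll": 0,"grip": 0}
    - {"xyz": [-16,-38,0],"roll": 0,"grip": 0}
    - {"xyz": [-16,-38,0],"roll": 0,"grip": 0}

```text
time_s: 1.87
position: [0.3964, 0.1971, 0.2229]
tcp_rot: [[-1.0, -0.001, 0.001], [-0.001, 1.0, 0.0], [-0.001, 0.0, -1.0]]
force: [0.9, 1.4, 0.3]
opening: 0.039
grasp_force: 0.0
```

move_arm:
  increments:
    - {"xyz": [-16,-38,0],"roll": 0,"grip": 0}
    - {"xyz": [-16,-38,0],"roll": 0,"grip": 0}
    - {"xyz": [-16,-38,0],"roll": 0,"grip": 0}
    - {"xyz": [-16,-38,0],"roll": 0,"grip": 0}
    - {"xyz": [-16,-38,0],"roll": 0,"grip": 0}

```text
time_s: 2.28
position: [0.4764, 0.0068, 0.2229]
tcp_rot: [[-1.0, 0.0, 0.001], [0.0, 1.0, 0.0], [-0.001, 0.0, -1.0]]
force: [1.2, 0.2, 0.0]
opening: 0.003
grasp_force: 0.0
```

move_arm:
  increments:
    - {"xyz": [-16,-38,0],"roll": 0,"grip": 0}
    - {"xyz": [-16,-38,0],"roll": 0,"grip": 0}
    - {"xyz": [-10,-30,0],"roll": 0,"grip": 0}
    - {"xyz": [0,0,0],"roll": 0,"grip": 0}
    - {"xyz": [0,0,0],"roll": 0,"grip": 0}

```text
time_s: 2.7
position: [0.5184, -0.099, 0.2225]
tcp_rot: [[-1.0, 0.003, 0.0], [0.003, 1.0, 0.0], [-0.0, 0.0, -1.0]]
force: [0.3, 0.1, -0.2]
opening: 0.005
grasp_force: 0.0
```

Run:
```python
from h import *
st,p,d=grab('wrist','w1.png'); print(st['time_s'],st['position'],st['opening'],np.round(st['force'],2))
spots('wrist',['yellow_timer','yellow_key_top'],st)
W=T('wrist',st); m=bot.camera_model('wrist')
h=cv2.cvtColor(p,cv2.COLOR_RGB2HSV)
mk=(h[...,0]>18)&(h[...,0]<32)&(h[...,1]>130)&(h[...,2]>50)
n,l,s,c=cv2.connectedComponentsWithStats(mk.astype(np.uint8))
for i in range(1,n):
    if s[i,4]>100:
        v,u=np.nonzero((l==i)&(d>0)); 
        q=cv2.undistortPoints(np.c_[u,v].astype(float).reshape(-1,1,2),np.array(m['intrinsics'],float),np.array(m['D'],float))[:,0]
        z=d[v,u]; w=(np.c_[q*z[:,None],z,np.ones(len(z))]@W.T)[:,:3]
        k=w[:,2]>.04
        print(s[i],c[i].round(),w.mean(0).round(4),np.percentile(w[:,2],[5,50,95]).round(3), k.sum(), w[k].mean(0).round(4) if k.any() else '',np.ptp(w[k],axis=0).round(3) if k.any() else '')
# books front from side/top depth
st,p,d=grab('top'); W=T('top'); m=bot.camera_model('top')
v,u=np.mgrid[60:200:2,285:415:2]; u=u.ravel();v=v.ravel()
q=cv2.undistortPoints(np.c_[u,v].astype(float).reshape(-1,1,2),np.array(m['intrinsics'],float),np.array(m['D'],float))[:,0]
z=d[v,u]; w=(np.c_[q*z[:,None],z,np.ones(len(z))]@W.T)[:,:3]
b=w[(w[:,2]>.08)&(w[:,0]>.5)]; print('tall min x',np.sort(b[:,0])[:5].round(3), b[:,2].max().round(3))
```

```text
2.7 [ 0.51841786 -0.09896639  0.22246059] 0.004580870477581433 [ 0.27  0.15 -0.2 ]
wrist yellow_timer 0.81 [ 0.521 -0.103  0.031] [319. 178.]
wrist yellow_timer 0.71 [ 0.413 -0.164  0.028] [268.  90.]
wrist yellow_timer 0.55 [ 0.462 -0.268  0.033] [186. 133.]
wrist yellow_key_top 0.66 [ 0.524 -0.101  0.043] [320. 183.]
wrist yellow_key_top 0.65 [ 0.416 -0.168  0.041] [263.  93.]
[309 170  24  24 446] [321. 182.] [ 0.5225 -0.1003  0.0441] [0.039 0.045 0.046] 421 [ 0.5229 -0.1005  0.0446] [0.028 0.029 0.006]
[323 309  35  16 146] [341. 316.] [ 0.4952 -0.0936  0.3195] [0.317 0.32  0.322] 145 [ 0.4952 -0.0936  0.3195] [0.002 0.01  0.008]
[403 308  35  13 148] [421. 314.] [ 0.4952 -0.0709  0.3186] [0.316 0.318 0.321] 147 [ 0.4952 -0.0709  0.3186] [0.002 0.009 0.007]
tall min x [0.5 0.5 0.5 0.5 0.5] 0.596
```

View pics/w1.png

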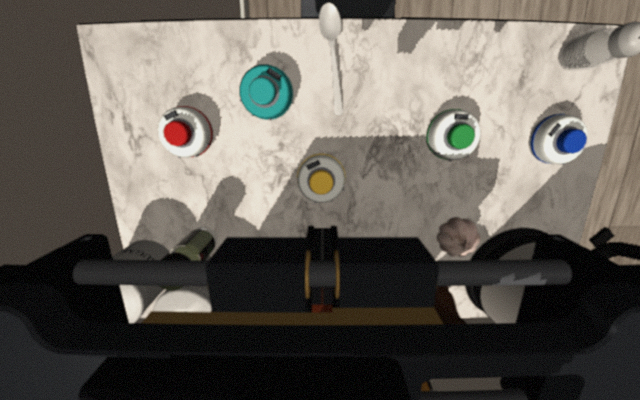

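The wrist picture shows the yellow key at (321,182), with green (460,135) and blue (572,140) to the right. Turquoise is at (262,90) and red at (177,133). Yellow key top measures (0.523, -0.1005, 0.0446), which matches the expected height of 45 mm.

move_arm:
  increments:
    - {"xyz": [-4.5,-1.5,35],"roll": 0,"grip": 0}
    - {"xyz": [0,0,41],"roll": 0,"grip": 0}
    - {"xyz": [0,0,41],"roll": 0,"grip": 0}
    - {"xyz": [0,0,35],"roll": 0,"grip": 0}
    - {"xyz": [0,0,18],"roll": 0,"grip": 0}

```text
time_s: 3.32
position: [0.5198, -0.0962, 0.0493]
tcp_rot: [[-1.0, -0.002, -0.006], [-0.002, 1.0, 0.002], [0.006, 0.002, -1.0]]
force: [0.4, 0.2, -0.1]
opening: 0.006
grasp_force: 0.0
```

move_arm:
  increments:
    - {"xyz": [0,0,3],"roll": 0,"grip": 0}
    - {"xyz": [0,0,2],"roll": 0,"grip": 0}
    - {"xyz": [0,0,2],"roll": 0,"grip": 0}
    - {"xyz": [0,0,2],"roll": 0,"grip": 0}
    - {"xyz": [0,0,2],"roll": 0,"grip": 0}

```text
time_s: 3.73
position: [0.5236, -0.0987, 0.0432]
tcp_rot: [[-1.0, -0.0, 0.003], [-0.0, 1.0, -0.001], [-0.003, -0.001, -1.0]]
force: [0.6, 2.2, 2.5]
opening: 0.004
grasp_force: 1.3
```

move_arm:
  increments:
    - {"xyz": [0,0,2],"roll": 0,"grip": 0}
    - {"xyz": [0,0,2],"roll": 0,"grip": 0}
    - {"xyz": [0,0,1],"roll": 0,"grip": 0}
    - {"xyz": [0,0,0],"roll": 0,"grip": 0}
    - {"xyz": [0,0,0],"roll": 0,"grip": 0}

```text
time_s: 4.15
position: [0.5235, -0.0989, 0.0372]
tcp_rot: [[-1.0, 0.0, 0.003], [0.0, 1.0, -0.001], [-0.003, -0.001, -1.0]]
force: [1.5, 1.6, 6.3]
opening: 0.007
grasp_force: 2.8
```

move_arm:
  increments:
    - {"xyz": [0,0,1.5],"roll": 0,"grip": 0}
    - {"xyz": [0,0,0],"roll": 0,"grip": 0}
    - {"xyz": [0,0,0],"roll": 0,"grip": 0}

```text
time_s: 4.4
position: [0.5235, -0.0989, 0.0359]
tcp_rot: [[-1.0, 0.0, 0.003], [0.0, 1.0, -0.001], [-0.003, -0.001, -1.0]]
force: [0.8, 2.5, 7.2]
opening: 0.004
grasp_force: 3.5
```

move_arm:
  increments:
    - {"xyz": [0,0,-3],"roll": 0,"grip": 0}
    - {"xyz": [0,0,-6],"roll": 0,"grip": 0}
    - {"xyz": [0,0,-12],"roll": 0,"grip": 0}
    - {"xyz": [0,0,-40],"roll": 0,"grip": 0}
    - {"xyz": [0,0,-40],"roll": 0,"grip": 0}

```text
time_s: 4.82
position: [0.52, -0.0982, 0.1353]
tcp_rot: [[-1.0, -0.0, -0.007], [-0.0, 1.0, 0.002], [0.007, 0.002, -1.0]]
force: [0.8, -0.5, 0.4]
opening: 0.007
grasp_force: 0.0
```

move_arm:
  increments:
    - {"xyz": [0,0,-40],"roll": 0,"grip": 0}
    - {"xyz": [0,0,-40],"roll": 0,"grip": 0}
    - {"xyz": [0,0,0],"roll": 0,"grip": 0}
    - {"xyz": [0,0,0],"roll": 0,"grip": 0}

```text
time_s: 5.15
position: [0.5234, -0.0994, 0.2187]
tcp_rot: [[-1.0, -0.0, 0.005], [-0.0, 1.0, -0.003], [-0.005, -0.003, -1.0]]
force: [0.2, -0.2, -0.2]
opening: 0.003
grasp_force: 0.0
```

```bash
cat >> h.py <<'E'
HUE={'yellow':(18,32),'green':(45,85),'blue':(105,125)}
def key(color,fn=None):
    st,p,d=grab('wrist',fn); W=T('wrist',st); m=bot.camera_model('wrist')
    print(st['time_s'],np.round(st['position'],4))
    h=cv2.cvtColor(p,cv2.COLOR_RGB2HSV); a,b=HUE[color]
    mk=(h[...,0]>a)&(h[...,0]<b)&(h[...,1]>120)&(h[...,2]>40)
    n,l,s,c=cv2.connectedComponentsWithStats(mk.astype(np.uint8))
    for i in range(1,n):
        if s[i,4]<100: continue
        v,u=np.nonzero((l==i)&(d>0))
        q=cv2.undistortPoints(np.c_[u,v].astype(float).reshape(-1,1,2),np.array(m['intrinsics'],float),np.array(m['D'],float))[:,0]
        z=d[v,u]; w=(np.c_[q*z[:,None],z,np.ones(len(z))]@W.T)[:,:3]
        if not len(w): continue
        t=np.median(w[:,2]); k=abs(w[:,2]-t)<.003
        print(color,s[i,4],c[i].round(),'median',np.median(w,axis=0).round(4),'mid',((w[k].min(0)+w[k].max(0))/2).round(4),'size',np.ptp(w[k],axis=0).round(3))
E
python3 - <<'E'
from h import *
key('yellow','w2.png'); key('blue'); key('green')
E
```

```text
5.15 [ 0.5234 -0.0994  0.2187]
yellow 451 [322. 177.] median [ 0.523  -0.1004  0.0376] mid [ 0.524  -0.1011  0.0372] size [0.03  0.028 0.005]
yellow 117 [428. 315.] median [ 0.4996 -0.0694  0.3152] mid [ 0.4997 -0.0695  0.3151] size [0.002 0.006 0.006]
yellow 160 [380. 315.] median [ 0.4996 -0.0829  0.3149] mid [ 0.4997 -0.083   0.3148] size [0.002 0.009 0.006]
yellow 155 [406. 316.] median [ 0.4997 -0.076   0.3157] mid [ 0.4996 -0.0757  0.3156] size [0.002 0.007 0.006]
yellow 109 [174. 318.] median [ 0.4998 -0.1401  0.3172] mid [ 0.4998 -0.1406  0.3171] size [0.002 0.009 0.006]
yellow 221 [301. 318.] median [ 0.4996 -0.1049  0.3162] mid [ 0.4998 -0.1051  0.3163] size [0.002 0.016 0.006]
5.2 [ 0.522  -0.0987  0.2166]
blue 549 [576. 139.] median [0.4704 0.2099 0.0444] mid [0.47   0.2141 0.0441] size [0.028 0.027 0.005]
5.25 [ 0.5211 -0.0984  0.2153]
green 508 [463. 135.] median [0.4658 0.069  0.0445] mid [0.466  0.0706 0.0444] size [0.028 0.028 0.005]
```

View pics/w2.png

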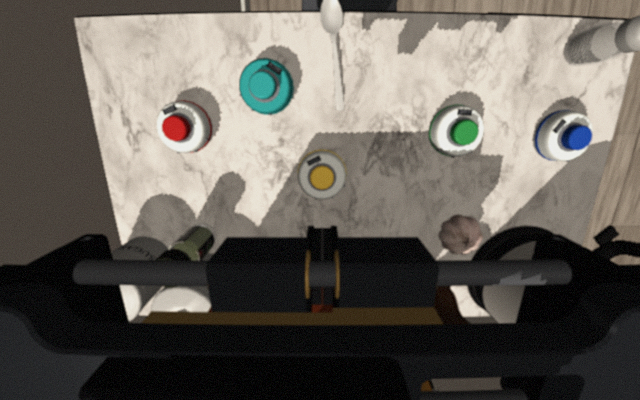

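Yellow is down (0.0376, from 0.0446) and hasn't shifted: its key is at (322,177), and everything else is in place. Next is blue.

move_arm:
  increments:
    - {"xyz": [7,38,0],"roll": 0,"grip": 0}
    - {"xyz": [7,38,0],"roll": 0,"grip": 0}
    - {"xyz": [7,38,0],"roll": 0,"grip": 0}
    - {"xyz": [7,38,0],"roll": 0,"grip": 0}
    - {"xyz": [7,38,0],"roll": 0,"grip": 0}

```text
time_s: 5.72
position: [0.4853, 0.0927, 0.2139]
tcp_rot: [[-1.0, 0.001, -0.005], [0.001, 1.0, 0.0], [0.005, 0.0, -1.0]]
force: [0.7, 0.4, 0.9]
opening: 0.005
grasp_force: 0.0
```

move_arm:
  increments:
    - {"xyz": [7,38,0],"roll": 0,"grip": 0}
    - {"xyz": [7,38,0],"roll": 0,"grip": 0}
    - {"xyz": [6,38,0],"roll": 0,"grip": 0}
    - {"xyz": [0,6,0],"roll": 0,"grip": 0}
    - {"xyz": [0,0,0],"roll": 0,"grip": 0}

```text
time_s: 6.13
position: [0.4655, 0.2132, 0.2141]
tcp_rot: [[-1.0, -0.005, -0.004], [-0.005, 1.0, -0.001], [0.004, -0.001, -1.0]]
force: [0.7, -0.6, -0.5]
opening: 0.009
grasp_force: 0.0
```

Run:
```python
from h import *
key('blue','w3.png'); key('green')
```

```text
6.1333 [0.4655 0.2132 0.2141]
blue 442 [324. 184.] median [0.4696 0.2157 0.0447] mid [0.4701 0.2163 0.0445] size [0.028 0.028 0.006]
6.1833 [0.4661 0.2117 0.2144]
green 442 [211. 179.] median [0.4646 0.0749 0.0444] mid [0.4651 0.0741 0.044 ] size [0.028 0.028 0.005]
```

View pics/w3.png

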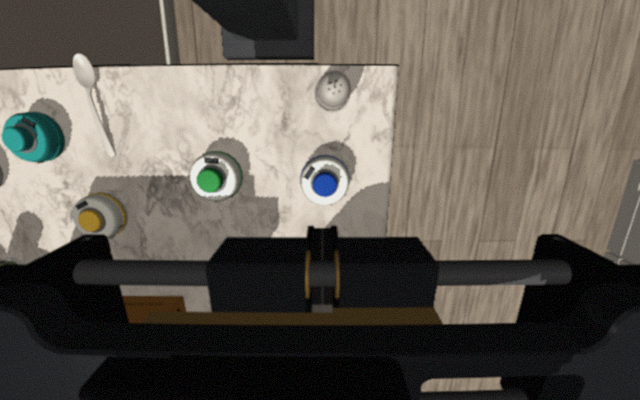

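Wrist picture: the blue key is at (324,184) right below the tool, and green is at (211,179). Blue key top is about (0.469, 0.214, 0.0447), so the height is right. Pressing.

move_arm:
  increments:
    - {"xyz": [-3,2,30],"roll": 0,"grip": 0}
    - {"xyz": [0,0,41],"roll": 0,"grip": 0}
    - {"xyz": [0,0,41],"roll": 0,"grip": 0}
    - {"xyz": [0,0,35],"roll": 0,"grip": 0}
    - {"xyz": [0,0,16],"roll": 0,"grip": 0}

```text
time_s: 6.65
position: [0.4679, 0.2105, 0.0488]
tcp_rot: [[-1.0, 0.003, -0.008], [0.003, 1.0, -0.002], [0.008, -0.002, -1.0]]
force: [-0.5, 0.3, 0.0]
opening: 0.001
grasp_force: 0.0
```

move_arm:
  increments:
    - {"xyz": [0,0,3],"roll": 0,"grip": 0}
    - {"xyz": [0,0,2],"roll": 0,"grip": 0}
    - {"xyz": [0,0,2],"roll": 0,"grip": 0}
    - {"xyz": [0,0,2],"roll": 0,"grip": 0}
    - {"xyz": [0,0,2],"roll": 0,"grip": 0}

```text
time_s: 7.07
position: [0.4717, 0.2131, 0.0435]
tcp_rot: [[-1.0, -0.0, 0.003], [-0.0, 1.0, 0.0], [-0.003, 0.0, -1.0]]
force: [1.8, -1.4, 2.8]
opening: 0.004
grasp_force: 1.2
```

move_arm:
  increments:
    - {"xyz": [0,0,2],"roll": 0,"grip": 0}
    - {"xyz": [0,0,2],"roll": 0,"grip": 0}
    - {"xyz": [0,0,1.5],"roll": 0,"grip": 0}
    - {"xyz": [0,0,1],"roll": 0,"grip": 0}
    - {"xyz": [0,0,0],"roll": 0,"grip": 0}

```text
time_s: 7.48
position: [0.4715, 0.2135, 0.0362]
tcp_rot: [[-1.0, -0.001, 0.003], [-0.001, 1.0, 0.0], [-0.003, 0.0, -1.0]]
force: [1.4, -1.6, 5.6]
opening: 0.004
grasp_force: 3.3
```

move_arm:
  increments:
    - {"xyz": [0,0,0],"roll": 0,"grip": 0}
    - {"xyz": [0,0,0],"roll": 0,"grip": 0}

```text
time_s: 7.65
position: [0.4715, 0.2135, 0.0363]
tcp_rot: [[-1.0, -0.001, 0.003], [-0.001, 1.0, 0.0], [-0.003, 0.0, -1.0]]
force: [1.3, -2.8, 5.3]
opening: 0.002
grasp_force: 3.2
```

move_arm:
  increments:
    - {"xyz": [0,0,-3],"roll": 0,"grip": 0}
    - {"xyz": [0,0,-6],"roll": 0,"grip": 0}
    - {"xyz": [0,0,-12],"roll": 0,"grip": 0}
    - {"xyz": [0,0,-40],"roll": 0,"grip": 0}
    - {"xyz": [0,0,-40],"roll": 0,"grip": 0}

```text
time_s: 8.07
position: [0.4678, 0.2132, 0.1359]
tcp_rot: [[-1.0, -0.0, -0.007], [-0.0, 1.0, -0.001], [0.007, -0.001, -1.0]]
force: [0.9, 0.3, -0.4]
opening: 0.008
grasp_force: 0.0
```

move_arm:
  increments:
    - {"xyz": [0,0,-40],"roll": 0,"grip": 0}
    - {"xyz": [0,-35,-30],"roll": 0,"grip": 0}
    - {"xyz": [0,-40,0],"roll": 0,"grip": 0}
    - {"xyz": [2,-40,0],"roll": 0,"grip": 0}
    - {"xyz": [3.5,-26,0],"roll": 0,"grip": 0}

```text
time_s: 8.48
position: [0.4645, 0.0738, 0.2045]
tcp_rot: [[-1.0, -0.0, 0.001], [-0.0, 1.0, -0.001], [-0.001, -0.001, -1.0]]
force: [-0.7, 0.1, 0.8]
opening: 0.009
grasp_force: 0.0
```

move_arm:
  increments:
    - {"xyz": [0,0,0],"roll": 0,"grip": 0}
    - {"xyz": [0,0,0],"roll": 0,"grip": 0}
    - {"xyz": [0,0,0],"roll": 0,"grip": 0}
    - {"xyz": [0,0,0],"roll": 0,"grip": 0}

```text
time_s: 8.82
position: [0.4646, 0.0768, 0.2035]
tcp_rot: [[-1.0, -0.001, -0.001], [-0.001, 1.0, 0.001], [0.001, 0.001, -1.0]]
force: [-0.2, -0.6, -0.1]
opening: 0.006
grasp_force: 0.0
```

Run:
```python
from h import *
key('blue','w4.png'); key('green')
```

```text
8.8167 [0.4646 0.0768 0.2035]
blue 450 [434. 186.] median [0.4701 0.2148 0.0376] mid [0.4705 0.2149 0.0373] size [0.029 0.028 0.005]
8.8667 [0.4646 0.0769 0.2035]
green 450 [318. 182.] median [0.4644 0.0723 0.0446] mid [0.4653 0.0729 0.0445] size [0.028 0.027 0.005]
```

View pics/w4.png

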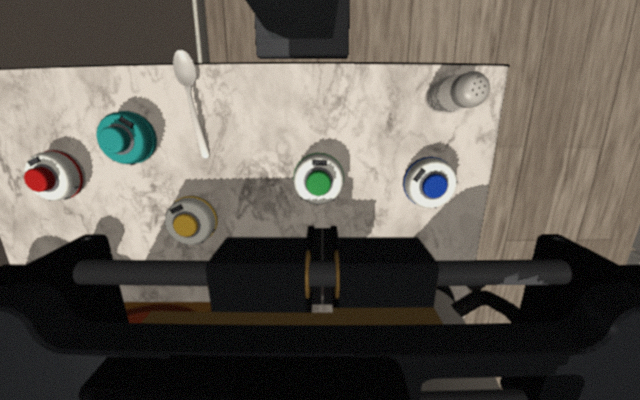

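Blue is down (0.0376) and standing in place, with its key at (434,186). The green key at (318,182) measures (0.465, 0.0725, 0.0445). Pressing green.

move_arm:
  increments:
    - {"xyz": [-0.5,-4,25],"roll": 0,"grip": 0}
    - {"xyz": [0,0,41],"roll": 0,"grip": 0}
    - {"xyz": [0,0,41],"roll": 0,"grip": 0}
    - {"xyz": [0,0,32],"roll": 0,"grip": 0}
    - {"xyz": [0,0,14],"roll": 0,"grip": 0}

```text
time_s: 9.33
position: [0.463, 0.0728, 0.0471]
tcp_rot: [[-1.0, -0.002, -0.006], [-0.002, 1.0, 0.001], [0.006, 0.001, -1.0]]
force: [-0.1, -0.2, 0.3]
opening: 0.001
grasp_force: 0.0
```

move_arm:
  increments:
    - {"xyz": [0,0,3],"roll": 0,"grip": 0}
    - {"xyz": [0,0,2],"roll": 0,"grip": 0}
    - {"xyz": [0,0,2],"roll": 0,"grip": 0}
    - {"xyz": [0,0,2],"roll": 0,"grip": 0}
    - {"xyz": [0,0,2],"roll": 0,"grip": 0}

```text
time_s: 9.75
position: [0.4659, 0.072, 0.0408]
tcp_rot: [[-1.0, -0.0, 0.002], [-0.0, 1.0, -0.0], [-0.002, -0.0, -1.0]]
force: [-1.0, 1.6, 2.5]
opening: 0.003
grasp_force: 1.3
```

move_arm:
  increments:
    - {"xyz": [0,0,2],"roll": 0,"grip": 0}
    - {"xyz": [0,0,1.5],"roll": 0,"grip": 0}
    - {"xyz": [0,0,0.8],"roll": 0,"grip": 0}
    - {"xyz": [0,0,0],"roll": 0,"grip": 0}
    - {"xyz": [0,0,0],"roll": 0,"grip": 0}

```text
time_s: 10.17
position: [0.4659, 0.0719, 0.0361]
tcp_rot: [[-1.0, 0.0, 0.002], [0.0, 1.0, 0.0], [-0.002, 0.0, -1.0]]
force: [-0.7, 2.5, 7.6]
opening: 0.008
grasp_force: 3.3
```

move_arm:
  increments:
    - {"xyz": [0,0,-3],"roll": 0,"grip": 0}
    - {"xyz": [0,0,-6],"roll": 0,"grip": 0}
    - {"xyz": [0,0,-12],"roll": 0,"grip": 0}
    - {"xyz": [0,0,-40],"roll": 0,"grip": 0}
    - {"xyz": [0,0,-40],"roll": 0,"grip": 0}

```text
time_s: 10.58
position: [0.4644, 0.0714, 0.1364]
tcp_rot: [[-1.0, 0.0, -0.004], [0.0, 1.0, -0.0], [0.004, -0.0, -1.0]]
force: [0.9, -0.2, -0.6]
opening: 0.005
grasp_force: 0.0
```

move_arm:
  increments:
    - {"xyz": [0,0,-40],"roll": 0,"grip": 0}
    - {"xyz": [0,0,-30],"roll": 0,"grip": 0}
    - {"xyz": [0,0,0],"roll": 0,"grip": 0}
    - {"xyz": [0,0,0],"roll": 0,"grip": 0}
    - {"xyz": [0,0,0],"roll": 0,"grip": 0}

```text
time_s: 11.0
position: [0.4648, 0.0716, 0.2062]
tcp_rot: [[-1.0, -0.0, -0.0], [-0.0, 1.0, -0.0], [0.0, -0.0, -1.0]]
force: [0.0, -0.2, -1.2]
opening: 0.005
grasp_force: 0.0
```

Run:
```python
from h import *
key('green','w5.png'); key('blue'); key('yellow')
```

```text
11.0 [0.4648 0.0716 0.2062]
green 427 [323. 181.] median [0.4654 0.0728 0.0375] mid [0.4658 0.0723 0.0371] size [0.028 0.028 0.005]
11.05 [0.4643 0.0716 0.2054]
blue 450 [438. 185.] median [0.4696 0.2142 0.0376] mid [0.4705 0.2155 0.0371] size [0.029 0.028 0.005]
11.1 [0.4642 0.0717 0.205 ]
yellow 429 [190. 225.] median [ 0.5221 -0.0984  0.0374] mid [ 0.5237 -0.0995  0.0372] size [0.029 0.028 0.006]
yellow 200 [391. 316.] median [0.4412 0.0908 0.3022] mid [0.4413 0.0912 0.3023] size [0.002 0.01  0.006]
yellow 129 [161. 318.] median [0.4413 0.0261 0.3033] mid [0.441  0.0274 0.3031] size [0.003 0.009 0.005]
yellow 141 [198. 318.] median [0.4412 0.0363 0.3033] mid [0.4412 0.0369 0.303 ] size [0.003 0.012 0.005]
yellow 130 [277. 317.] median [0.4412 0.0594 0.3021] mid [0.4412 0.0587 0.3023] size [0.002 0.01  0.005]
```

View pics/w5.png

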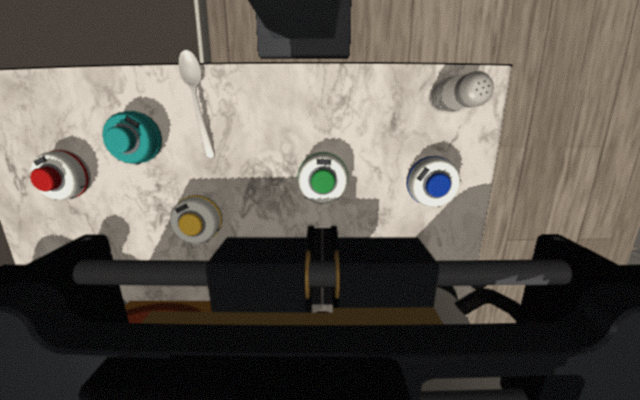

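All three keys are down at about 0.0375: green (323,181), blue (438,185) and yellow (190,225). Red at (45,178) is untouched and everything is standing in place.

```bash
python3 -c "
from rig import bot
print(bot.hand_in())"
```

```text
the job is handed in; nothing more can be done
None
```

The yellow, blue and green timers were pressed in that order and all three keys stayed fully down; red was left off, nothing was moved out of place, and the job was handed in at about 11 s.

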